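# Hang the blue card case in the file frame

### The arm

A 7-joint arm with a two-finger parallel gripper is mounted at the origin on the work surface. World frame = base frame: x ahead of the robot, y to its left, z up, the work surface at z = 0. Lengths are in m, angles in degrees, forces in N, time in s.
With the tool pointing down it reaches from about 0.425 to 0.875 m from the base axis. Payload 4.7 kg.
Tool frame: the origin (TCP) lies on the mounting face of the last link; the fingertips stand 182 mm ahead of it and the grasp point (between the pads) lies 164 mm ahead of it; z points along the fingers, y is the line along which they close (so a half turn about z gives the same grasp; the last joint's range is limited). The gripper opens to 87 mm and grips with 3 to 60 N. Pads are 19 mm wide; open, the fingers measure 117 mm over their backs; the gripper's body (75 mm by 190 mm) begins 51 mm behind the grasp point.
Start: joints at [-65.77, 18.392, -4.016, 83.108, 1.295, 78.541, -3.26], TCP at [0.258, 0.596, 0.405] pointing down, gripper open.
Joint ranges: [-163.93, 163.93], [-17.29, 119.83], [-79.2, 71.16], [3.27, 140.29], [-89.18, 269.18], [5.43, 117.66], [-154.24, 154.24]. Speed limits (degrees/s): [147.25, 147.25, 180, 180, 180, 180, 180].

### API

Orientations are given as [roll, pitch, yaw] about the fixed x, y, z axes, in that order (R = Rz(yaw) Ry(pitch) Rx(roll)).
In Python, from cell import env gives the robot as it stands.
- The arm moves only by the tool servo_tool, never from a script. Its argument "plan" is a list of rows, each an object with "xyz": the shift along the tool's x, y, z in cm, a list of three; "twist": the turn, a rotation vector about the tool's x, y, z in degrees, a list of three; "jaw": the closure, from 0 (fully open) to 1 (shut). In form: [{"xyz": [x, y, z], "twist": [wx, wy, wz], "jaw": jaw}, ...]. A call has 1 to 10 rows; each row is the pose to reach, as a shift and turn from the pose commanded when the call began, along the tool's axes at that moment; what a row does not reach only later rows make up. A row lasts 1/12 s, in which the tool goes at most 41.7 mm and 7.16 degrees, less where a joint would pass 70% of its speed; a pose out of reach is approached as far as the arm can. A call with a gripper value outside its range is refused whole. The fingers move at their own pace and stop on an object; "newtons" is the grip in N (left out, the last holds). Time passes only in rows, so rows that repeat a pose let the fingers close. It gives the time, the measured TCP pose, the force, the opening and the grip force at its end, in the units of the state.
- env.get_obs(): the state, without advancing time (a new reading comes with each control period).
- env.read_camera(name): name is "scene" or "top" or "wrist"; returns a dict with "img" (384x512x3 uint8, red, green, blue), "camera_matrix" (3x3 intrinsics, pixels), "R" (3x3) and "t" (3): a world point X has camera coordinates R X + t. Camera axes: x right, y down, z forward; pixel columns grow to the right and rows downward; lengths in m; the calibration is good to about 2 mm. A picture is of the moment at which its call begins. There is no depth.
- env.sign_off(): hands the job in; it is judged then, once.
The state is a dict: "time_s": time; "qpos": joint angles; "joint_velocities": joint speeds; "effort": joint torques, N m; "tool_pos": TCP position; "tool_rot": TCP orientation; "force": force on the tool from outside, world axes, zero at the start; "wrist_torque": the same for the moment, N m; "grip_width": finger opening in m; "grasp_force": force on a finger pad.
Only numpy, scipy, OpenCV 4.12 (cv2) and the standard library are available. Lean on these libraries where they do the work, as an engineer would, in place of code of your own. Each camera call takes 0.05 s, during which the arm holds its last target. There are 200 camera calls.

### The job

Take the blue-tabbed card case out of the black desk sorter and hang it by both its hooks on the two rails of the hanging-file frame, lowering it from above into the gap between the green and the yellow case. Set it down gently rather than dropping it, let it hang straight and still, and leave the green and yellow cases hanging where they are.

Things in the scene. Friction and masses are not known exactly. Their poses are not given: they have to be found in the camera images.
- blue_case: Blue-capped upright card case (sizes in mm), box 140 (x) x 22 (y) x 75; origin: centre of its underside, z up. Blue grip tab 40 (x) x 12 (y), 86 to 120 above the underside: pinch across the 40. Steel hanger bar: see green_case. Stands in an outer slot (28 wide, walls 46 high, floor 6 up) of a black desk sorter; an orange one is 80 away in the other.
- frame: Fixed dark steel hanging-file frame (mm), open on top. Origin: centre of its foot on the table, z up. Two rails along its y, 172 apart (x = -86, +86), 6 wide, 256 long, tops 100 up; corner posts end level with them. A hanging case has its x along the frame's x (either way round), its underside 20 up; it may be 12 off-centre in x and still hook both rails.
- green_case: Green-capped case, hanging loose; shape and origin as the blue one (mm). On every case a steel bar 216 (x) x 8 (y) crosses over the box, underside 80, top 86 above the box's underside; at each end a lip (inner face 102 from the middle) turns 18 down, forming an open hook from 70 to 102 out. Hung, its tab top is 140 above the table.
- yellow_case: Yellow-capped case, same shape and origin, hanging loose on the rails on the other side of the gap: green and yellow are 76 to 92 mm apart, middle to middle, along the frame's y, so 54 to 70 mm clear between boxes. Either may be on either side.
There are look-alikes about, which are no part of the job. Leave any pink look-alike of the yellow_case alone.

How it is judged:
By the outcome, as a careful person would: the job done as asked, in the order asked, and still so for the second after the job is handed in, with the robot touching nothing.
It also fails if it takes over 48 s, if anything falls off the work surface, if the arm or the gripper's body presses on something with over 40 N, if the wrist force passes 120 N, or if a joint passes its speed limit or range.

## Working session

There is one attempt and no reset: what is moved stays moved. The work goes in short steps, Python scripts to look and compute and a tool call to move; the robot and the scene stay as the last step left them, time stands still between calls to the robot, and variables do not carry over. Pictures are saved under pics/ and viewed, at most 10 in all, crops included, and the job is handed in when it is done.

Besides the shell and the picture viewer there is one more tool, called after "Emit:" by a JSON object that holds its "name" and its "arguments". servo_tool: Moves the arm, as the interface text tells. Its arguments: {"type":"object","properties":{"plan":{"type":"array","items":{"type":"object","properties":{"xyz":{"type":"array","items":{"type":"number"}},"twist":{"type":"array","items":{"type":"number"}},"jaw":{"type":"number"}}}},"newtons":{"type":"number"}},"required":["plan"]}

```bash
mkdir -p pics; cat > h.py <<'E'
import numpy as np, cv2
from cell import env
def shot(n,f=None):
    c=env.read_camera(n)
    if f: cv2.imwrite('pics/'+f,c['img'][:,:,::-1])
    return c
def px(c,X):
    p=c['R']@np.array(X,float)+c['t']; p=c['camera_matrix']@p; return p[:2]/p[2]
def ray(c,uv,z):
    d=c['R'].T@np.linalg.inv(c['camera_matrix'])@np.array([uv[0],uv[1],1.]); o=-c['R'].T@c['t']
    return o+d*(z-o[2])/d[2]
E
python3 - <<'E'
from h import *
a=shot('scene');b=shot('top')
import pickle;pickle.dump((a,b),open('c.pkl','wb'))
cv2.imwrite('pics/a.png',a['img'][:,:,::-1]);cv2.imwrite('pics/b.png',b['img'][:,:,::-1])
o=env.get_obs();print(o['time_s'],o['tool_pos'],o['tool_rot'],o['grip_width'])
for c in(a,b):print(-c['R'].T@c['t'],c['R'].round(2).tolist())
E
```

```text
0.1 [0.25835216 0.59625907 0.40377621] [-1.79902682e+02  4.58303074e-03  1.56577729e+02] 0.08730533452227597
[1.0148197 0.1280677 0.4741197] [[-0.21, 0.98, 0.01], [0.58, 0.13, -0.8], [-0.78, -0.16, -0.6]]
[ 0.31635522 -0.00259771  0.89281073] [[0.01, -1.0, 0.02], [-0.99, -0.01, -0.13], [0.13, -0.02, -0.99]]
```

View pics/a.png

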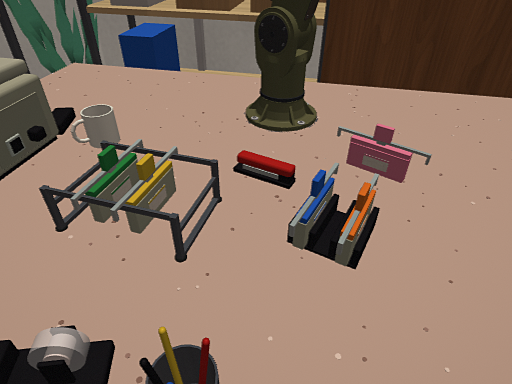

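View pics/b.png

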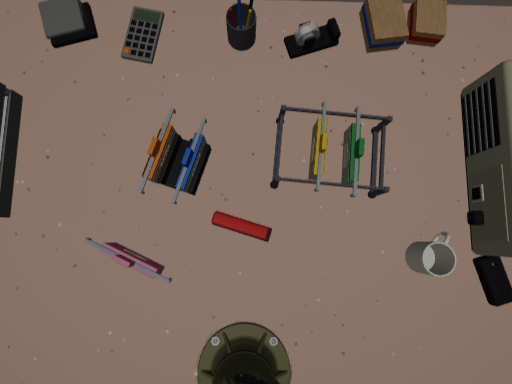

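Candidates in the top view: blue (190,155) and orange (160,148) in the sorter, yellow (322,145) and green (357,150) in the frame, and the pink look-alike (125,258). The blue case is the sorter case with the blue tab. I'll confirm that in an enlarged crop.

```bash
python3 - <<'E'
from h import *
import pickle;a,b=pickle.load(open('c.pkl','rb'))
i=b['img'][:,:,::-1]
A=cv2.resize(i[95:205,130:220],None,fx=4,fy=4,interpolation=cv2.INTER_CUBIC)
B=cv2.resize(i[95:205,265:400],None,fx=4,fy=4,interpolation=cv2.INTER_CUBIC)
B=B[:, :]; im=np.hstack([A,B]);im=im[:,:]
im=cv2.resize(im,(787,385));print(im.shape,787/900)
cv2.imwrite('pics/c.png',im)
hsv=cv2.cvtColor(b['img'],cv2.COLOR_RGB2HSV)
for n,lo,hi,x0,x1 in(('blue',105,125,130,220),('yellow',22,33,265,400),('green',50,85,265,400)):
    m=cv2.inRange(hsv,(lo,120,30),(hi,255,255));m[:, :x0]=0;m[:,x1:]=0;m[:95]=0;m[205:]=0
    p=np.argwhere(m)[:,::-1].astype(np.float32);print(n,len(p),cv2.minAreaRect(p),p.mean(0))
E
```

```text
(385, 787, 3) 0.8744444444444445
blue 471 ((188.98971557617188, 160.726806640625), (15.4360990524292, 57.79562759399414), 21.037511825561523) [188.98938 160.30998]
yellow 441 ((320.49627685546875, 146.54315185546875), (11.478422164916992, 57.82526397705078), 4.969740867614746) [319.69388 145.18367]
green 414 ((356.30206298828125, 152.15724182128906), (13.365806579589844, 56.12688064575195), 2.726310968399048) [354.67392 150.4372 ]
```

View pics/c.png

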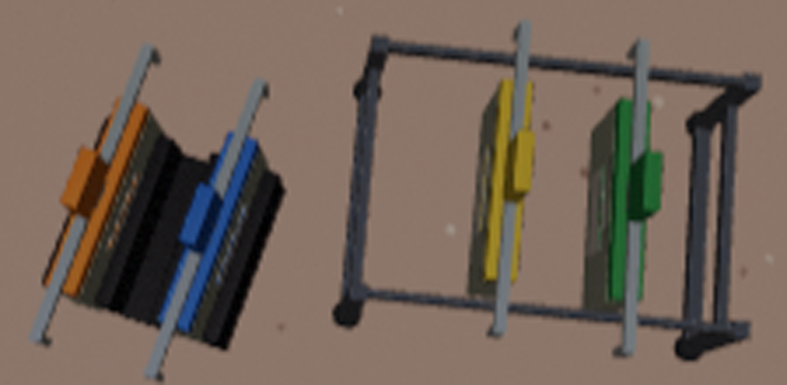

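The crop shows the blue-tabbed case in the right-hand slot of the sorter, with its bar running from (262,84) to (155,377). In the frame, yellow is at (510,180) and green at (632,198). The rail corners are (378,42), (757,80), (742,330) and (352,291).

```bash
cat > m.py <<'E'
from h import *
import pickle;a,b=pickle.load(open('c.pkl','rb'))
s=787/225/1.0
def L(u,v):return (u/s+130,v/3.5+95)
def Rr(u,v):return ((u-90*s)/s+265,v/3.5+95)
def P(f,u,v,z):return ray(b,f(u,v),z)
def bar(n,f,p,q,z):
    A=P(f,*p,z);B=P(f,*q,z);d=A-B;print(n,'mid',((A+B)/2).round(4),'len',np.linalg.norm(d).round(4),'yaw',np.degrees(np.arctan2(d[1],d[0])).round(1))
bar('blue',L,(262,84),(155,377),.092)
bar('green',Rr,(642,42),(624,353),.106);bar('yellow',Rr,(524,25),(497,334),.106)
C=[P(Rr,*p,.1) for p in((378,42),(757,80),(742,330),(352,291))]
print(np.round(C,4),'centre',np.mean(C,0).round(4))
for i in range(4):
    d=C[i]-C[(i+1)%4];print(np.linalg.norm(d).round(4),np.degrees(np.arctan2(d[1],d[0])).round(1))
E
python3 m.py
python3 - <<'E'
import sys;sys.path.insert(0,'.')
from h import *
o=env.get_obs();print(o['tool_rot'])
E
```

```text
blue mid [0.493  0.1333 0.092 ] len 0.2113 yaw -17.7
green mid [ 0.5188 -0.2553  0.106 ] len 0.2141 yaw -4.9
yellow mid [ 0.5297 -0.1732  0.106 ] len 0.2134 yaw -5.7
[[ 0.6242 -0.0849  0.1   ]
 [ 0.6023 -0.345   0.1   ]
 [ 0.4293 -0.3276  0.1   ]
 [ 0.4518 -0.0676  0.1   ]] centre [ 0.5269 -0.2063  0.1   ]
0.261 85.2
0.1738 -5.7
0.261 -94.9
0.1733 174.3
[-1.79902682e+02  4.58303074e-03  1.56577729e+02]
```

```bash
cat >> h.py <<'E'
from scipy.spatial.transform import Rotation as Ro
def go(x,y,z,yaw):
    o=env.get_obs();T=Ro.from_euler('xyz',o['tool_rot'],degrees=True);G=Ro.from_euler('xyz',[180,0,yaw],degrees=True)
    print('t',round(o['time_s'],2),'at',np.round(o['tool_pos'],4),np.round(o['tool_rot'],2),'F',np.round(o['force'],1),'w',round(o['grip_width'],4),'| shift cm',(T.inv().apply(np.array([x,y,z])-o['tool_pos'])*100).round(2),'twist',(T.inv()*G).as_rotvec(degrees=True).round(2))
E
python3 -c "
from h import *
go(.493,.1333,.36,72.3)"
```

```text
t 0.1 at [0.2584 0.5963 0.4038] [-179.9     0.    156.58] F [-0.   0.2 -1. ] w 0.0873 | shift cm [-39.93 -33.15   4.44] twist [-8.000e-02  8.000e-02  8.428e+01]
```

Emit:
{"name": "servo_tool", "arguments": {"plan": [{"xyz":[-39.9,-33.2,4.4],"twist":[0,0,84.3],"jaw":0},{"xyz":[-39.9,-33.2,4.4],"twist":[0,0,84.3],"jaw":0},{"xyz":[-39.9,-33.2,4.4],"twist":[0,0,84.3],"jaw":0},{"xyz":[-39.9,-33.2,4.4],"twist":[0,0,84.3],"jaw":0},{"xyz":[-39.9,-33.2,4.4],"twist":[0,0,84.3],"jaw":0},{"xyz":[-39.9,-33.2,4.4],"twist":[0,0,84.3],"jaw":0},{"xyz":[-39.9,-33.2,4.4],"twist":[0,0,84.3],"jaw":0},{"xyz":[-39.9,-33.2,4.4],"twist":[0,0,84.3],"jaw":0},{"xyz":[-39.9,-33.2,4.4],"twist":[0,0,84.3],"jaw":0},{"xyz":[-39.9,-33.2,4.4],"twist":[0,0,84.3],"jaw":0}]}}

```text
time_s: 0.93
tool_pos: [0.446, 0.2238, 0.3692]
tool_rot: [-180.0, -0.0, 84.6]
force: [0.6, -0.4, 0.8]
grip_width: 0.0869
grasp_force: 0.0
```

```bash
python3 -c "
from h import *
go(.493,.1333,.36,72.3)"
```

```text
t 0.93 at [0.446  0.2238 0.3692] [-1.7999e+02 -1.0000e-02  8.4620e+01] F [ 0.6 -0.4  0.8] w 0.0869 | shift cm [-8.57  5.53  0.92] twist [-1.000e-02 -1.000e-02  1.232e+01]
```

Emit:
{"name": "servo_tool", "arguments": {"plan": [{"xyz":[-8.6,5.5,0.9],"twist":[0,0,12.3],"jaw":0},{"xyz":[-8.6,5.5,0.9],"twist":[0,0,12.3],"jaw":0},{"xyz":[-8.6,5.5,0.9],"twist":[0,0,12.3],"jaw":0},{"xyz":[-8.6,5.5,0.9],"twist":[0,0,12.3],"jaw":0},{"xyz":[-8.6,5.5,0.9],"twist":[0,0,12.3],"jaw":0},{"xyz":[-8.6,5.5,0.9],"twist":[0,0,12.3],"jaw":0},{"xyz":[-8.6,5.5,0.9],"twist":[0,0,12.3],"jaw":0}]}}

```text
time_s: 1.52
tool_pos: [0.4923, 0.1372, 0.3605]
tool_rot: [-180.0, -0.0, 72.8]
force: [1.1, 0.0, -0.5]
grip_width: 0.087
grasp_force: 0.0
```

```bash
python3 - <<'E'
from h import *
go(.493,.1333,.28,72.3)
c=shot('wrist')
import pickle;pickle.dump(c,open('w.pkl','wb'))
i=c['img'][:,:,::-1].copy()
for X in([.493,.1333,.092],[.493,.1333,.126]):
    u=px(c,X);cv2.drawMarker(i,tuple(int(k) for k in u),(255,0,255),0,10);print(u)
cv2.imwrite('pics/d.png',i)
E
```

```text
t 1.52 at [0.4923 0.1372 0.3605] [-1.7997e+02 -2.0000e-02  7.2840e+01] F [ 1.1  0.  -0.5] w 0.087 | shift cm [-0.35  0.19  8.05] twist [-0.03 -0.02  0.54]
[260.4142126  198.36170002]
[260.57714839 210.17374619]
```

View pics/d.png

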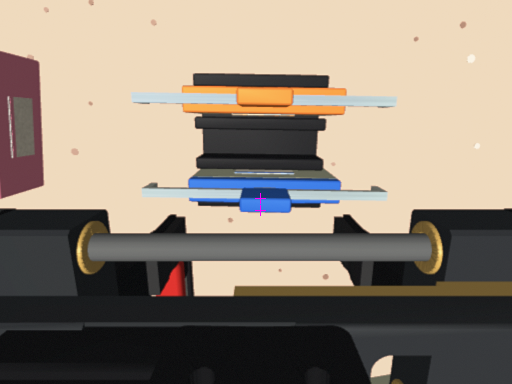

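The wrist view shows the blue tab centred at about (265,201) and its bar running from (142,191) to (386,195). That is roughly 4 px off my prediction, so I'll refine the estimate.

```bash
python3 - <<'E'
from h import *
import pickle;c=pickle.load(open('w.pkl','rb'))
A=ray(c,(142,191.5),.092);B=ray(c,(386,195),.092);d=A-B;print((A+B)/2,np.linalg.norm(d),np.degrees(np.arctan2(d[1],d[0])))
h=cv2.cvtColor(c['img'],cv2.COLOR_RGB2HSV);m=cv2.inRange(h,(100,150,40),(130,255,255))
for r in(183,200,204,207,209,211):
    k=np.where(m[r])[0];print(r,k.min() if len(k) else 0,k.max() if len(k) else 0)
print(ray(c,(265.5,207),.126), -c['R'].T@c['t'],(c['R']@[0,0,-1]).round(2))
E
```

```text
[0.49750768 0.13676277 0.092     ] 0.2137169524407235 161.96002606418094
183 189 339
200 191 325
204 239 291
207 240 290
209 240 289
211 247 288
[0.49734398 0.13461681 0.126     ] [0.51228865 0.19893291 0.33966256] [ 0.   -0.24  0.97]
```

```bash
python3 -c "
from h import *
go(.4965,.1355,.30,72.0)"
```

```text
t 1.57 at [0.4923 0.1371 0.3605] [-1.7998e+02 -2.0000e-02  7.2840e+01] F [ 0.1 -0.8  0. ] w 0.087 | shift cm [-0.04  0.45  6.05] twist [-0.02 -0.02  0.84]
```

Emit:
{"name": "servo_tool", "arguments": {"plan": [{"xyz":[0,0.4,2.5],"twist":[0,0,0.8],"jaw":0},{"xyz":[0,0.45,5.0],"twist":[0,0,0.8],"jaw":0},{"xyz":[0,0.45,6.0],"twist":[0,0,0.8],"jaw":0},{"xyz":[0,0.45,7.0],"twist":[0,0,0.8],"jaw":0},{"xyz":[0,0.45,8.0],"twist":[0,0,0.8],"jaw":0},{"xyz":[0,0.45,8.0],"twist":[0,0,0.8],"jaw":0},{"xyz":[0,0.45,8.0],"twist":[0,0,0.8],"jaw":0},{"xyz":[0,0.45,8.0],"twist":[0,0,0.8],"jaw":0}]}}

```text
time_s: 2.23
tool_pos: [0.4976, 0.1343, 0.2815]
tool_rot: [179.9, -0.1, 71.9]
force: [0.6, 0.7, -0.1]
grip_width: 0.0872
grasp_force: 0.0
```

```bash
python3 - <<'E'
from h import *
go(.4965,.1355,.28,72.0)
c=shot('wrist','e.png')
E
```

```text
t 2.23 at [0.4976 0.1343 0.2815] [ 1.7993e+02 -6.0000e-02  7.1870e+01] F [ 0.6  0.7 -0.1] w 0.0872 | shift cm [ 0.08 -0.15  0.15] twist [ 0.07 -0.06 -0.13]
```

View pics/e.png

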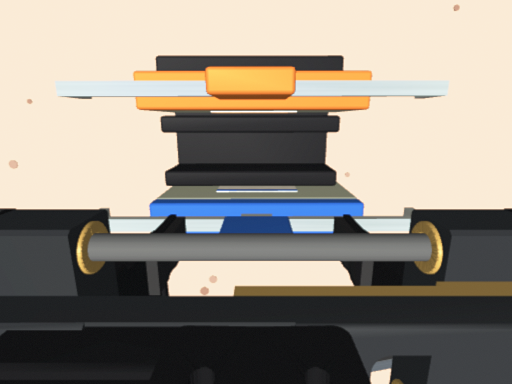

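The tab sits centred at about (257,225) between the fingers (x≈170 and 350), and the bar is parallel to the closing line. I'm closing the gripper now.

Emit:
{"name": "servo_tool", "arguments": {"plan": [{"xyz":[0,0,0.1],"twist":[0,0,0],"jaw":0.3},{"xyz":[0,0,0.1],"twist":[0,0,0],"jaw":0.5},{"xyz":[0,0,0.1],"twist":[0,0,0],"jaw":0.6},{"xyz":[0,0,0.1],"twist":[0,0,0],"jaw":0.8},{"xyz":[0,0,0.1],"twist":[0,0,0],"jaw":0.8},{"xyz":[0,0,0.1],"twist":[0,0,0],"jaw":0.8},{"xyz":[0,0,0.1],"twist":[0,0,0],"jaw":0.8},{"xyz":[0,0,0.1],"twist":[0,0,0],"jaw":0.8}], "newtons": 35}}

```text
time_s: 2.95
tool_pos: [0.4972, 0.1341, 0.2796]
tool_rot: [-180.0, 0.0, 71.9]
force: [-1.3, 0.4, 0.9]
grip_width: 0.0413
grasp_force: 0.8
```

Emit:
{"name": "servo_tool", "arguments": {"plan": [{"xyz":[0,0,0],"twist":[0,0,0],"jaw":1},{"xyz":[0,0,0],"twist":[0,0,0],"jaw":1},{"xyz":[0,0,0],"twist":[0,0,0],"jaw":1},{"xyz":[0,0,0],"twist":[0,0,0],"jaw":1}], "newtons": 35}}

```text
time_s: 3.28
tool_pos: [0.4971, 0.1341, 0.2795]
tool_rot: [-180.0, 0.0, 71.9]
force: [-1.4, 1.1, 0.5]
grip_width: 0.0393
grasp_force: 35.0
```

Emit:
{"name": "servo_tool", "arguments": {"plan": [{"xyz":[0,0,-0.5],"twist":[0,0,0],"jaw":1},{"xyz":[0,0,-1.5],"twist":[0,0,0],"jaw":1},{"xyz":[0,0,-3],"twist":[0,0,0],"jaw":1},{"xyz":[0,0,-5],"twist":[0,0,0],"jaw":1},{"xyz":[0,0,-7.5],"twist":[0,0,0],"jaw":1},{"xyz":[0,0,-10],"twist":[0,0,0],"jaw":1},{"xyz":[0,0,-13],"twist":[0,0,0],"jaw":1},{"xyz":[0,0,-16],"twist":[0,0,0],"jaw":1},{"xyz":[0,0,-17],"twist":[0,0,0],"jaw":1},{"xyz":[0,0,-17],"twist":[0,0,0],"jaw":1}], "newtons": 35}}

```text
time_s: 4.12
tool_pos: [0.4979, 0.1339, 0.4533]
tool_rot: [179.7, -0.3, 71.8]
force: [0.3, 0.2, -2.3]
grip_width: 0.0396
grasp_force: 35.0
```

```bash
python3 - <<'E'
from h import *
go(.5255,-.2143,.45,84.8)
a=shot('scene');b=shot('top');w=shot('wrist')
im=np.hstack([a['img'],w['img']])[:,:,::-1];cv2.imwrite('pics/f.png',cv2.resize(im,(800,300)))
E
```

```text
t 4.12 at [0.4979 0.1339 0.4533] [179.71  -0.27  71.84] F [ 0.3  0.2 -2.3] w 0.0396 | shift cm [-32.23  13.47   0.24] twist [  0.32  -0.24 -12.96]
```

View pics/f.png

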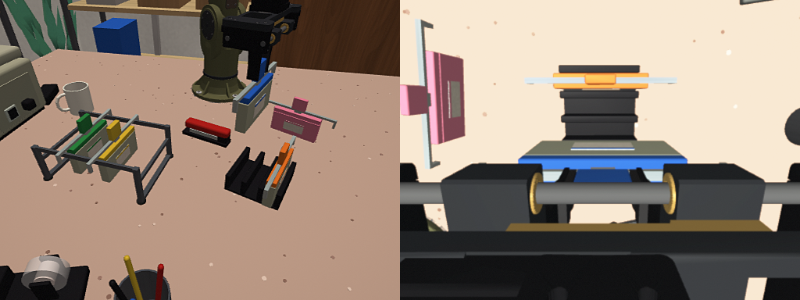

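The case is held upright: the left half shows it at (255,105), clear of the sorter. I'm carrying it to above the gap.

Emit:
{"name": "servo_tool", "arguments": {"plan": [{"xyz":[-1.6,0.7,0],"twist":[0,0,-0.6],"jaw":1},{"xyz":[-4.8,2.0,0],"twist":[0,0,-2],"jaw":1},{"xyz":[-8.1,3.4,0],"twist":[0,0,-3.3],"jaw":1},{"xyz":[-11.3,4.7,0],"twist":[0,0,-4.6],"jaw":1},{"xyz":[-14.5,6.1,0],"twist":[0,0,-6],"jaw":1},{"xyz":[-17.7,7.4,0],"twist":[0,0,-7.3],"jaw":1},{"xyz":[-20.9,8.8,0],"twist":[0,0,-8.6],"jaw":1},{"xyz":[-24.2,10.1,0],"twist":[0,0,-10],"jaw":1},{"xyz":[-27,11.3,0],"twist":[0,0,-11],"jaw":1},{"xyz":[-29,12.1,0],"twist":[0,0,-12],"jaw":1}], "newtons": 35}}

```text
time_s: 5.1
tool_pos: [0.5208, -0.1825, 0.4475]
tool_rot: [-179.8, 0.1, 83.7]
force: [0.2, 0.5, -1.6]
grip_width: 0.0401
grasp_force: 35.0
```

```bash
python3 - <<'E'
from h import *
go(.5255,-.2143,.45,84.8)
E
```

```text
t 5.1 at [ 0.5208 -0.1825  0.4475] [-1.7982e+02  9.0000e-02  8.3700e+01] F [ 0.2  0.5 -1.6] w 0.0401 | shift cm [-3.11  0.81 -0.25] twist [-0.18  0.08 -1.1 ]
```

Emit:
{"name": "servo_tool", "arguments": {"plan": [{"xyz":[-1.5,0.4,0],"twist":[-0.1,0,-0.6],"jaw":1},{"xyz":[-2.6,0.7,0],"twist":[-0.1,0,-1.1],"jaw":1},{"xyz":[-3.1,0.8,0],"twist":[-0.1,0,-1.1],"jaw":1},{"xyz":[-3.1,0.8,0],"twist":[-0.1,0,-1.1],"jaw":1},{"xyz":[-3.1,0.8,0],"twist":[-0.1,0,-1.1],"jaw":1},{"xyz":[-3.1,0.8,0],"twist":[-0.1,0,-1.1],"jaw":1}], "newtons": 35}}

```text
time_s: 5.6
tool_pos: [0.5267, -0.2096, 0.4488]
tool_rot: [180.0, -0.1, 85.0]
force: [0.4, 0.4, -1.4]
grip_width: 0.0392
grasp_force: 35.0
```

```bash
python3 - <<'E'
from h import *
go(.5255,-.2143,.45,84.8)
a=shot('scene');b=shot('top');w=shot('wrist')
import pickle;pickle.dump((a,b,w),open('g.pkl','wb'))
cr=cv2.resize(a['img'][90:290,20:240],(422,384))
im=np.hstack([cr,w['img'][:, 70:448]])[:,:,::-1];print(im.shape);cv2.imwrite('pics/g.png',im)
E
```

```text
t 5.6 at [ 0.5267 -0.2096  0.4488] [ 1.7997e+02 -5.0000e-02  8.5040e+01] F [ 0.4  0.4 -1.4] w 0.0392 | shift cm [-0.48 -0.08 -0.12] twist [ 0.03 -0.05  0.24]
(384, 800, 3)
```

View pics/g.png

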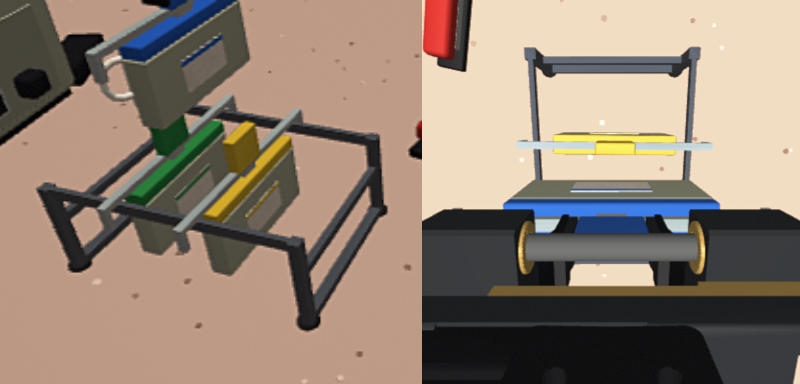

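The case is above the gap, held level. The wrist view shows the yellow bar from (518,143) to (712,146), the rear frame corners at (530,52) and (695,52), and the held cap spanning x=503–720. I'll check the target against the wrist camera.

```bash
python3 - <<'E'
from h import *
import pickle;a,b,w=pickle.load(open('g.pkl','rb'))
f=lambda u,v:(u-352,v)
A=ray(w,f(518,143.5),.106);B=ray(w,f(712,146),.106);d=A-B
print('yellow',(A+B)/2,np.linalg.norm(d),np.degrees(np.arctan2(d[1],d[0])))
C=[ray(w,f(*p),.1) for p in((531,52),(695,52))];print(C,(C[0]+C[1])/2,np.linalg.norm(C[0]-C[1]))
# held case model, z: underside at tool z-.164-.110
o=env.get_obs();T=o['tool_pos'];y=np.radians(o['tool_rot'][2])
ex=np.array([np.sin(y),-np.cos(y),0]);ey=np.array([-ex[1],ex[0],0]);base=np.array([T[0],T[1],T[2]-.2735])
print('underside z',base[2])
for X in((-70,11,75),(70,11,75),(-70,11,0),(70,11,0)):
    p=base+ex*X[0]/1e3+ey*X[1]/1e3+[0,0,X[2]/1e3];print(X,'wrist crop',px(w,p)+[352,0])
for X in((70,11,75),(70,-11,75),(70,11,0),(70,-11,0),(-70,11,0)):
    p=base+ex*X[0]/1e3+ey*X[1]/1e3+[0,0,X[2]/1e3];print(X,'scene crop',(px(a,p)-[20,90])*[422/220,1.92])
E
```

```text
yellow [ 0.53548546 -0.17365311  0.106     ] 0.212521988712636 174.28851151334428
[array([ 0.45657423, -0.07158749,  0.1       ]), array([ 0.62603378, -0.08627752,  0.1       ])] [ 0.54130401 -0.07893251  0.1       ] 0.1700950884729078
underside z 0.17598802771349925
(-70, 11, 75) wrist crop [499.12467404 205.97454866]
(70, 11, 75) wrist crop [719.7342378  205.79813489]
(-70, 11, 0) wrist crop [530.62774542 181.2487435 ]
(70, 11, 0) wrist crop [689.01418216 181.14038964]
(70, 11, 75) scene crop [134.77129696  45.21643536]
(70, -11, 75) scene crop [110.65903798  41.46395194]
(70, 11, 0) scene crop [159.23864589 128.63745142]
(70, -11, 0) scene crop [136.82534176 124.43913902]
(-70, 11, 0) scene crop [246.81224041  57.58420491]
```

Emit:
{"name": "servo_tool", "arguments": {"plan": [{"xyz":[-0.4,0.1,0],"twist":[0,0,0.2],"jaw":1},{"xyz":[-0.5,0.1,1],"twist":[0,0,0.2],"jaw":1},{"xyz":[-0.5,0.1,2.5],"twist":[0,0,0.2],"jaw":1},{"xyz":[-0.5,0.1,4],"twist":[0,0,0.2],"jaw":1},{"xyz":[-0.5,0.1,5.5],"twist":[0,0,0.2],"jaw":1},{"xyz":[-0.5,0.1,7],"twist":[0,0,0.2],"jaw":1},{"xyz":[-0.5,0.1,8.5],"twist":[0,0,0.2],"jaw":1},{"xyz":[-0.5,0.1,9.5],"twist":[0,0,0.2],"jaw":1},{"xyz":[-0.5,0.1,10],"twist":[0,0,0.2],"jaw":1},{"xyz":[-0.5,0.1,10],"twist":[0,0,0.2],"jaw":1}], "newtons": 35}}

```text
time_s: 6.58
tool_pos: [0.5269, -0.2158, 0.3482]
tool_rot: [-180.0, -0.0, 84.7]
force: [-0.4, -0.3, -0.6]
grip_width: 0.0397
grasp_force: 35.0
```

```bash
python3 - <<'E'
from h import *
go(.5275,-.2143,.305,84.8)
a=shot('scene');w=shot('wrist')
cr=cv2.resize(a['img'][90:290,20:240],(422,384))
im=np.hstack([cr,w['img'][:, 70:448]])[:,:,::-1];cv2.imwrite('pics/i.png',im)
E
```

```text
t 6.58 at [ 0.5269 -0.2158  0.3482] [-1.7997e+02 -1.0000e-02  8.4750e+01] F [-0.4 -0.3 -0.6] w 0.0397 | shift cm [0.15 0.05 4.32] twist [-0.03 -0.01 -0.05]
```

View pics/i.png

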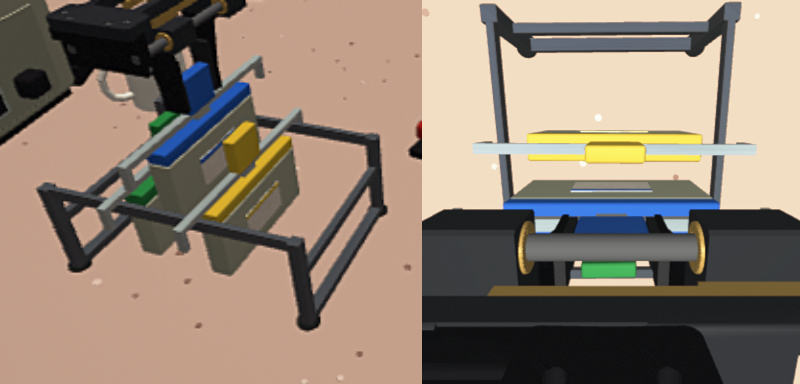

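The blue case is between green and yellow. Its cap (503–720) sits evenly between the rails, and the hook ends are outside them. I'm continuing down slowly.

Emit:
{"name": "servo_tool", "arguments": {"plan": [{"xyz":[0.1,0,0.8],"twist":[0,0,0],"jaw":1},{"xyz":[0.1,0,1.6],"twist":[0,0,0],"jaw":1},{"xyz":[0.1,0,2.4],"twist":[0,0,0],"jaw":1},{"xyz":[0.1,0,3.2],"twist":[0,0,0],"jaw":1},{"xyz":[0.1,0,3.8],"twist":[0,0,0],"jaw":1},{"xyz":[0.1,0,4.3],"twist":[0,0,0],"jaw":1},{"xyz":[0.1,0,4.5],"twist":[0,0,0],"jaw":1},{"xyz":[0.1,0,4.7],"twist":[0,0,0],"jaw":1},{"xyz":[0.1,0,4.8],"twist":[0,0,0],"jaw":1},{"xyz":[0.1,0,4.8],"twist":[0,0,0],"jaw":1}], "newtons": 35}}

```text
time_s: 7.52
tool_pos: [0.5275, -0.215, 0.3016]
tool_rot: [179.9, 0.0, 84.8]
force: [-0.3, 0.9, -1.6]
grip_width: 0.0397
grasp_force: 35.0
```

Emit:
{"name": "servo_tool", "arguments": {"plan": [{"xyz":[0,0,0.1],"twist":[0,0,0],"jaw":1},{"xyz":[0,0,0.2],"twist":[0,0,0],"jaw":1},{"xyz":[0,0,0.3],"twist":[0,0,0],"jaw":1},{"xyz":[0,0,0.3],"twist":[0,0,0],"jaw":1},{"xyz":[0,0,0.3],"twist":[0,0,0],"jaw":1}], "newtons": 35}}

```text
time_s: 7.93
tool_pos: [0.5275, -0.215, 0.2986]
tool_rot: [179.9, -0.0, 84.8]
force: [0.6, -0.5, -0.9]
grip_width: 0.0396
grasp_force: 35.0
```

Emit:
{"name": "servo_tool", "arguments": {"plan": [{"xyz":[0,0,0.1],"twist":[0,0,0],"jaw":1},{"xyz":[0,0,0.2],"twist":[0,0,0],"jaw":1},{"xyz":[0,0,0.3],"twist":[0,0,0],"jaw":1},{"xyz":[0,0,0.3],"twist":[0,0,0],"jaw":1},{"xyz":[0,0,0.3],"twist":[0,0,0],"jaw":1}], "newtons": 35}}

```text
time_s: 8.35
tool_pos: [0.5274, -0.215, 0.2955]
tool_rot: [179.9, -0.0, 84.8]
force: [0.7, 0.3, -1.0]
grip_width: 0.0398
grasp_force: 35.0
```

Emit:
{"name": "servo_tool", "arguments": {"plan": [{"xyz":[0,0,0.1],"twist":[0,0,0],"jaw":1},{"xyz":[0,0,0.1],"twist":[0,0,0],"jaw":1},{"xyz":[0,0,0.1],"twist":[0,0,0],"jaw":1}], "newtons": 35}}

```text
time_s: 8.6
tool_pos: [0.5275, -0.2149, 0.2945]
tool_rot: [179.9, -0.0, 84.8]
force: [0.4, 0.2, -1.6]
grip_width: 0.0394
grasp_force: 35.0
```

Emit:
{"name": "servo_tool", "arguments": {"plan": [{"xyz":[0,0,0.1],"twist":[0,0,0],"jaw":1},{"xyz":[0,0,0.1],"twist":[0,0,0],"jaw":1},{"xyz":[0,0,0.1],"twist":[0,0,0],"jaw":1}], "newtons": 35}}

```text
time_s: 8.85
tool_pos: [0.5275, -0.215, 0.2935]
tool_rot: [179.9, -0.0, 84.8]
force: [0.6, 0.3, -1.0]
grip_width: 0.0397
grasp_force: 35.0
```

Emit:
{"name": "servo_tool", "arguments": {"plan": [{"xyz":[0,0,0.1],"twist":[0,0,0],"jaw":1},{"xyz":[0,0,0.1],"twist":[0,0,0],"jaw":1},{"xyz":[0,0,0.1],"twist":[0,0,0],"jaw":1}], "newtons": 35}}

```text
time_s: 9.1
tool_pos: [0.5275, -0.2151, 0.2934]
tool_rot: [179.9, -0.0, 84.8]
force: [-2.3, 0.8, 5.2]
grip_width: 0.0396
grasp_force: 35.0
```

Contact came at the expected height, with Fz = +5 N. Releasing gently.

Emit:
{"name": "servo_tool", "arguments": {"plan": [{"xyz":[0,0,-0.05],"twist":[0,0,0],"jaw":0.6},{"xyz":[0,0,-0.05],"twist":[0,0,0],"jaw":0.5},{"xyz":[0,0,-0.05],"twist":[0,0,0],"jaw":0.45},{"xyz":[0,0,-0.05],"twist":[0,0,0],"jaw":0.4},{"xyz":[0,0,-0.05],"twist":[0,0,0],"jaw":0.3},{"xyz":[0,0,-0.05],"twist":[0,0,0],"jaw":0.3},{"xyz":[0,0,-0.05],"twist":[0,0,0],"jaw":0.3}], "newtons": 5}}

```text
time_s: 9.68
tool_pos: [0.5275, -0.215, 0.293]
tool_rot: [179.9, -0.0, 84.8]
force: [0.3, -0.2, -0.5]
grip_width: 0.0593
grasp_force: 0.0
```

```bash
python3 - <<'E'
from h import *
go(.5275,-.2143,.305,84.8)
a=shot('scene');w=shot('wrist')
cr=cv2.resize(a['img'][90:290,20:240],(422,384))
im=np.hstack([cr,w['img'][:, 70:448]])[:,:,::-1];cv2.imwrite('pics/j.png',im)
E
```

```text
t 9.68 at [ 0.5275 -0.215   0.293 ] [179.9   -0.    84.76] F [ 0.3 -0.2 -0.5] w 0.0593 | shift cm [ 0.07 -0.   -1.2 ] twist [ 0.1  -0.   -0.04]
```

View pics/j.png

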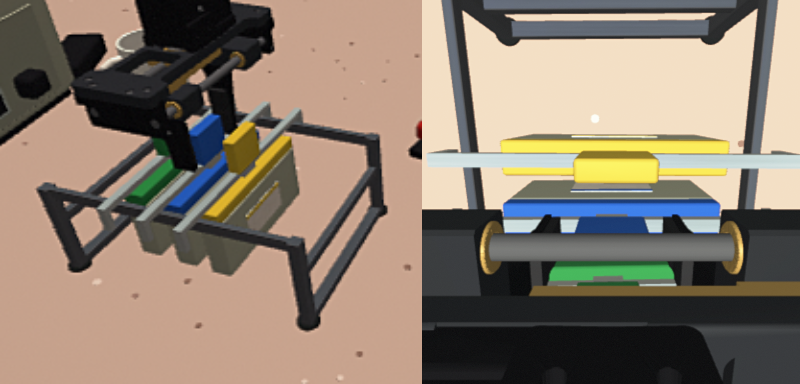

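The blue case is released and hangs between green and yellow with its bar on both rails. Retreating straight up.

Emit:
{"name": "servo_tool", "arguments": {"plan": [{"xyz":[0,0,-0.5],"twist":[0,0,0],"jaw":0.3},{"xyz":[0,0,-1.5],"twist":[0,0,0],"jaw":0.3},{"xyz":[0,0,-3],"twist":[0,0,0],"jaw":0.3},{"xyz":[0,0,-5],"twist":[0,0,0],"jaw":0.3},{"xyz":[0,0,-8],"twist":[0,0,0],"jaw":0.3},{"xyz":[0,0,-11],"twist":[0,0,0],"jaw":0.3},{"xyz":[0,0,-14],"twist":[0,0,0],"jaw":0.3},{"xyz":[0,0,-17],"twist":[0,0,0],"jaw":0.3},{"xyz":[0,0,-18],"twist":[0,0,0],"jaw":0.3},{"xyz":[0,0,-18],"twist":[0,0,0],"jaw":0.3}]}}

```text
time_s: 10.62
tool_pos: [0.5274, -0.2157, 0.4771]
tool_rot: [179.5, 0.0, 84.7]
force: [0.2, -0.5, 0.5]
grip_width: 0.061
grasp_force: 0.0
```

Emit:
{"name": "servo_tool", "arguments": {"plan": [{"xyz":[0,0,0],"twist":[0,0,0],"jaw":0.3},{"xyz":[0,0,0],"twist":[0,0,0],"jaw":0.3},{"xyz":[0,0,0],"twist":[0,0,0],"jaw":0.3},{"xyz":[0,0,0],"twist":[0,0,0],"jaw":0.3},{"xyz":[0,0,0],"twist":[0,0,0],"jaw":0.3},{"xyz":[0,0,0],"twist":[0,0,0],"jaw":0.3},{"xyz":[0,0,0],"twist":[0,0,0],"jaw":0.3},{"xyz":[0,0,0],"twist":[0,0,0],"jaw":0.3},{"xyz":[0,0,0],"twist":[0,0,0],"jaw":0.3},{"xyz":[0,0,0],"twist":[0,0,0],"jaw":0.3}]}}

```text
time_s: 11.45
tool_pos: [0.5272, -0.215, 0.4731]
tool_rot: [179.9, -0.0, 84.8]
force: [0.3, 0.3, 0.7]
grip_width: 0.061
grasp_force: 0.0
```

```bash
python3 - <<'E'
from h import *
go(.5275,-.2143,.47,84.8)
a=shot('scene');w=shot('wrist');a2=shot('scene')
print('motion',np.abs(a['img'][90:290,20:240].astype(int)-a2['img'][90:290,20:240]).mean())
cr=cv2.resize(a['img'][90:290,20:240],(422,384))
im=np.hstack([cr,w['img'][:, 70:448]])[:,:,::-1];cv2.imwrite('pics/k.png',im)
E
```

```text
t 11.45 at [ 0.5272 -0.215   0.4731] [179.89  -0.    84.76] F [0.3 0.3 0.7] w 0.061 | shift cm [0.07 0.03 0.31] twist [ 0.11 -0.   -0.04]
motion 0.6607954545454545
```

View pics/k.png

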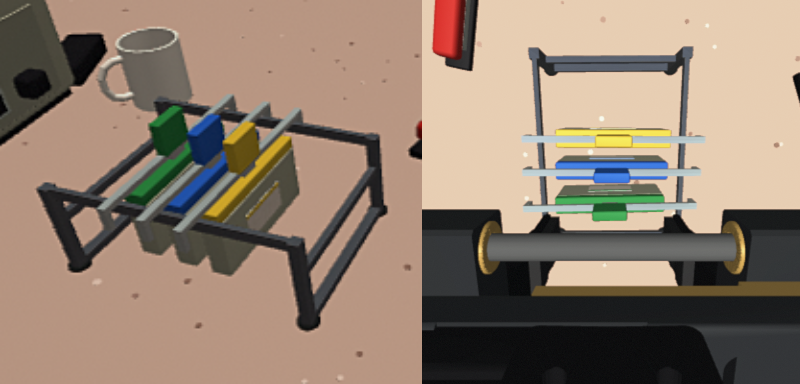

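All three cases hang parallel: yellow at (613,138), blue (611,172), green (610,208). The frame difference of 0.66 may be noise, so I'll wait briefly before checking that it is still.

Emit:
{"name": "servo_tool", "arguments": {"plan": [{"xyz":[0,0,0],"twist":[0,0,0],"jaw":0.3},{"xyz":[0,0,0],"twist":[0,0,0],"jaw":0.3},{"xyz":[0,0,0],"twist":[0,0,0],"jaw":0.3},{"xyz":[0,0,0],"twist":[0,0,0],"jaw":0.3},{"xyz":[0,0,0],"twist":[0,0,0],"jaw":0.3},{"xyz":[0,0,0],"twist":[0,0,0],"jaw":0.3},{"xyz":[0,0,0],"twist":[0,0,0],"jaw":0.3},{"xyz":[0,0,0],"twist":[0,0,0],"jaw":0.3},{"xyz":[0,0,0],"twist":[0,0,0],"jaw":0.3},{"xyz":[0,0,0],"twist":[0,0,0],"jaw":0.3}]}}

```text
time_s: 12.43
tool_pos: [0.5272, -0.215, 0.4731]
tool_rot: [179.9, -0.0, 84.8]
force: [0.2, 0.4, -0.5]
grip_width: 0.0609
grasp_force: 0.0
```

```bash
python3 - <<'E'
from h import *
S=[shot('scene')['img'] for _ in range(8)]
for s in S:
    m=cv2.inRange(cv2.cvtColor(s,cv2.COLOR_RGB2HSV),(105,130,40),(128,255,255));m[:90]=0;m[290:]=0;m[:,240:]=0
    print(np.argwhere(m).mean(0).round(2),m.sum()//255)
D=np.abs(S[0].astype(int)-S[7]);print(D[90:290,20:240].mean(),D[300:,300:].mean())
E
```

```text
[174.26 125.2 ] 673
[174.27 125.21] 673
[174.27 125.21] 673
[174.27 125.21] 673
[174.23 125.23] 672
[174.23 125.23] 672
[174.23 125.23] 672
[174.3  125.18] 674
0.6659848484848485 0.5737496256364181
```

The blue case's centroid moves less than 0.1 px, so it is hanging still. Handing in.

```bash
python3 -c "
from cell import env
print(env.sign_off())"
```

```text
the job is handed in; nothing more can be done
None
```

The blue case hangs still by both hooks between the green and yellow cases, which still hang in place on either side; the job was handed in about 13 s into the 48 s limit, but no verdict was returned.

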